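# Pack the sampling caddy

## Robot

A 6-joint arm with a two-finger parallel gripper is mounted at the origin on a cart in front of the work surface, level with it; the furniture and walls round the work are solid. World frame = base frame: x ahead of the robot, y to its left, z up, the work surface at z = 0. Lengths are in mm, angles in rad, forces in N, time in s.
With the tool pointing down it reaches from about 350 to 975 mm from the base axis. Payload 7.1 kg.
Tool frame: the origin (TCP) lies on the centre line of the jaws, within the pads' length; the fingertips stand 17 mm ahead of it and the grasp point (between the pads) lies 2 mm behind it (tip_extent is the distance from the TCP to the fingertips, in mm); z points along the fingers, y is the line along which they close (so a half turn about z gives the same grasp; the last joint's range is limited). The gripper opens to 88 mm and grips with 3 to 60 N. Pads are 20 mm wide; open, the fingers measure 115 mm over their backs; the gripper's body (75 mm by 178 mm) begins 61 mm behind the grasp point.
Start: joints at [-1.353, 0.423, 1.63, -0, 1.089, -0.019], TCP at [146.64, -607.537, 239.675] pointing down, gripper open.
Joint ranges: [-3, 3], [-0.9, 2.11], [0.09, 2.58], [-1.31, 4.45], [0.11, 2.69], [-2.54, 2.54]. Speed limits (rad/s): [2.39, 2.39, 3.01, 3.14, 3.14, 3.14].

## Interface

Orientations are given as a rotation vector (axis times angle).
In Python, from workcell import get_obs, get_image, camera_model, close_job, look_for, outline_of, pinpoint, tip_extent gives the robot as it stands.
- The arm moves only by the shell command python3 -m jog 'ROWS'. ROWS is text: rows parted by semicolons, each of 7 numbers parted by spaces: the shift along the tool's x, y, z as a fraction of full scale, then the turn, a rotation vector about the tool's x, y, z as a fraction of full scale, then the closure, from -1 (fully open) to 1 (shut). A call has 1 to 8 rows; each row is the pose to reach, as a shift and turn from the pose commanded when the call began, along the tool's axes at that moment; what a row does not reach only later rows make up. Full scale, the value 1, is 0.2 m for a shift and 30 degrees for a turn. A row lasts 1/10 s, in which the tool goes at most 50 mm and 8.59 degrees, less where a joint would pass 70% of its speed; a pose out of reach is approached as far as the arm can. A call with a number of a shift or a turn outside -1 to 1 is refused whole. A call with a gripper value outside its range is refused whole. The fingers move at their own pace and stop on an object; the grip force is fixed at half the most. Time passes only in rows, so rows that repeat a pose let the fingers close. It gives the time, the measured TCP pose, the force, the opening and the grip force at its end, in the units of the state.
- get_obs(): the state, without advancing time (a new reading comes with each control period).
- get_image(name): name is "side" or "top" or "wrist"; returns the picture (384x512x3 uint8, red, green, blue); there is no depth.
- camera_model(name): a dict with "fx", "fy", "cx", "cy" (pixels), "origin" and "orientation" of the camera in the world; the wrist camera has in their place "tool_from_camera" (4x4, takes a point from camera to tool coordinates, whose origin is the TCP and whose axes are the flange's). Camera axes: x right, y down, z forward; pixel columns grow to the right and rows downward; lengths in mm; the calibration is good to about 2 mm. A picture is of the moment at which its call begins: read the wrist's pose just before it. camera_model takes no time and is no camera call.
- close_job(): hands the job in; it is judged then, once.
Trained networks look in the newest picture that a camera, given by its name, has taken for a name from the list of things; names that differ only in an ending like _2 or _b are one class to them, and where a whole thing is asked for, a point or a joint stands for the part that bears it (a point fixed in the world has none). Each returns a list of dicts, best first, with "confidence" (0 to 1); they miss things now and then, are a little off and sometimes report something else, mostly with a low value. They report only what shows in the picture. A call takes as long as a camera call. They do not tell look-alikes from the thing itself.
- look_for(target, camera): "xyz" ([x, y, z] in mm, in the coordinates of the camera as it stood for that picture, good to about 4 mm: the middle of the surface that is visible of it).
- outline_of(target, camera): "mask" (384x512 bool, what is visible of it).
- pinpoint(target, camera): "xyz" ([x, y, z] in mm, in the coordinates of the camera as it stood for that picture, good to about 4 mm: a listed point, or the origin of a listed thing).
The state is a dict: "t": time; "qpos": joint angles; "qvel": joint speeds; "joint_torque": joint torques, N m; "ee_pos": TCP position; "orientation": TCP orientation; "ft_force": force on the tool from outside, world axes, zero at the start; "moment": the same for the moment, N m; "width": finger opening in mm; "grasp_force": force on a finger pad.
Only numpy, scipy, OpenCV 4.12 (cv2) and the standard library are available. Lean on these libraries where they do the work, as an engineer would, in place of code of your own. Each camera call takes 0.05 s, during which the arm holds its last target. There are 200 camera calls.

## Task

Pack the sampling caddy for the next round: stand the small vial, the dropper bottle, the shouldered white plastic bottle with the narrower cap, and the taller of the two amber screw-cap bottles upright in its four wells, each fully down in the well made for its size (smallest well for the vial, then dropper bottle, white bottle, and the largest for the tall amber bottle). Leave the shorter amber bottle and the wide, straight-sided jar of beads with the full-width lid standing where they are.

Things in the scene. Friction and masses are not known exactly. Their poses are not given: they have to be found in the camera images.
- vial: small clear glass sample vial with a screw cap, 15 mm diameter, 48 mm tall; goes in the 29 mm well. Grip its upper part: the lower 18 mm go down into the well. Stands upright; origin at the centre of its underside, z up the axis.
- dropper_bottle: small dropper bottle, body 34 mm diameter and 70 mm tall, then collar and narrow rubber bulb, 102 mm tall in all; goes in the 46 mm well. Grip the body. Stands upright; origin at the centre of its underside, z up the axis.
- plastic_bottle: white plastic bottle with shoulder and a narrower screw cap, 45 mm diameter, 82 mm tall; goes in the 57 mm well. Grip the body below the shoulder (below 55 mm). Stands upright; origin at the centre of its underside, z up the axis.
- tall_bottle: the larger of the two amber glass screw-cap bottles, 56 mm diameter, 118 mm tall; goes in the 68 mm well. Grip the straight body (below 80 mm). Stands upright; origin at the centre of its underside, z up the axis.
- short_bottle: the smaller of the two amber glass screw-cap bottles, 49 mm diameter, 96 mm tall; a look-alike that stays where it is. Stands upright; origin at the centre of its underside, z up the axis.
- bead_jar: wide straight-sided whitish jar of beads with a full-width lid, 52 mm diameter, 76 mm tall; a look-alike that stays where it is. Stands upright; origin at the centre of its underside, z up the axis. Tall fixed instruments stand behind the scattered things, from x = 0.57 m back (y = -0.13 to 0.33 m): carry in front of them.
- well_29: fixed grey block, 104 x 104 x 26 mm, with one round well of 29 mm diameter (smallest of four) in the middle of its top, 18 mm deep, mouth chamfered 3 mm. Origin under the block's centre, z up: well floor at z = 8 mm, top at 26 mm. Four blocks fill a fixed metal caddy (222 mm square, rim 30 mm high, level with the blocks) two by two, 106 mm apart, in any order.
- well_46: fixed grey block, 104 x 104 x 26 mm, with one round well of 46 mm diameter (second smallest of four) in the middle of its top, 18 mm deep, mouth chamfered 3 mm. Origin under the block's centre, z up: well floor at z = 8 mm, top at 26 mm. Four blocks fill a fixed metal caddy (222 mm square, rim 30 mm high, level with the blocks) two by two, 106 mm apart, in any order.
- well_57: fixed grey block, 104 x 104 x 26 mm, with one round well of 57 mm diameter (second largest of four) in the middle of its top, 18 mm deep, mouth chamfered 3 mm. Origin under the block's centre, z up: well floor at z = 8 mm, top at 26 mm. Four blocks fill a fixed metal caddy (222 mm square, rim 30 mm high, level with the blocks) two by two, 106 mm apart, in any order.
- well_68: fixed grey block, 104 x 104 x 26 mm, with one round well of 68 mm diameter (largest of four) in the middle of its top, 18 mm deep, mouth chamfered 3 mm. Origin under the block's centre, z up: well floor at z = 8 mm, top at 26 mm. Four blocks fill a fixed metal caddy (222 mm square, rim 30 mm high, level with the blocks) two by two, 106 mm apart, in any order.
Things that resemble listed ones, but are neither listed nor needed, are in the scene too. Leave any green or purple look-alike of the bead_jar alone.

How it is judged:
By the outcome, as a careful person would: the job done as asked, in the order asked, and still so for the second after the job is handed in, with the robot touching nothing.
It also fails if it takes over 136 s, if anything falls off the work surface, if the arm or the gripper's body presses on something with over 40 N, if the wrist force passes 120 N, or if a joint passes its speed limit or range.

## Working session

There is one attempt and no reset: what is moved stays moved. The work goes in short steps, Python scripts to look and compute and a shell command to move; the robot and the scene stay as the last step left them, time stands still between calls to the robot, and variables do not carry over. Pictures are saved under pics/ and viewed, at most 14 in all, crops included, and the job is handed in when it is done.

```bash
mkdir -p pics
cat > h.py <<'E'
import numpy as np, cv2
from scipy.spatial.transform import Rotation as R
from workcell import *
def cam(name):
    m=camera_model(name)
    if 'origin' in m:
        o=np.array(m['orientation'],float)
        Rm=R.from_rotvec(o).as_matrix() if o.shape==(3,) else o
        return m,Rm,np.array(m['origin'],float)
    s=get_obs(); T=np.array(m['tool_from_camera']); Rt=R.from_rotvec(s['orientation']).as_matrix()
    return m,Rt@T[:3,:3],Rt@T[:3,3]+np.array(s['ee_pos'])
def shot(name,fn=None):
    c=cam(name); im=get_image(name)
    if fn: cv2.imwrite('pics/'+fn,im[:,:,::-1])
    return c,im
def w(c,p): return c[1]@np.array(p)+c[2]
def px(c,P):
    q=c[1].T@(np.array(P)-c[2]); m=c[0]
    return m['fx']*q[0]/q[2]+m['cx'],m['fy']*q[1]/q[2]+m['cy']
def ray(c,u,v,z):
    m=c[0]; d=c[1]@np.array([(u-m['cx'])/m['fx'],(v-m['cy'])/m['fy'],1]); return c[2]+d*(z-c[2][2])/d[2]
E
python3 - <<'E'
from h import *
print(camera_model('top'),camera_model('side'))
s=get_obs();print(R.from_rotvec(s['orientation']).as_matrix().round(3), s['ee_pos'],tip_extent)
for n in ('top','side'):
    c,im=shot(n,n+'1.png')
    for t in 'vial dropper_bottle plastic_bottle tall_bottle short_bottle bead_jar well_29 well_46 well_57 well_68'.split():
        for d in pinpoint(t,n):
            P=w(c,d['xyz']); print(n,t,round(d['confidence'],2),P.round(0),np.round(px(c,P)))
E
```

```text
{'fx': 393.28746277401757, 'fy': 393.28746277401757, 'cx': 253.68015530568366, 'cy': 191.7946390379902, 'origin': array([ 266.02999015,   46.43943821, 1355.90244061]), 'orientation': array([-1.9838895 ,  2.24555691, -0.22193691])} {'fx': 456.77959669670315, 'fy': 456.77959669670315, 'cx': 253.98356122616417, 'cy': 186.70244917086168, 'origin': array([ -345.30326099, -1170.34122104,   661.1513823 ]), 'orientation': array([-1.88395349,  0.64024323, -0.38954077])}
[[ 0.972  0.235 -0.   ]
 [ 0.235 -0.972  0.002]
 [ 0.    -0.002 -1.   ]] [ 146.52396734 -607.01773616  238.89705935] 17.0
top vial 0.44 [427. 354.   3.] [161. 236.]
top dropper_bottle 0.41 [533. 398.   2.] [146. 207.]
top plastic_bottle 0.43 [435.  -8.  -2.] [265. 221.]
top tall_bottle 0.64 [509. 276.   2.] [182. 210.]
top short_bottle 0.61 [504.  88.  -3.] [236. 205.]
top bead_jar 0.84 [412. 448.   2.] [134. 244.]
top bead_jar 0.5 [426. -97.   2.] [291. 220.]
top well_29 0.91 [ 575. -350.    7.] [356. 170.]
top well_29 0.67 [ 468. -344.    6.] [360. 199.]
top well_29 0.64 [ 476. -240.   10.] [330. 201.]
top well_29 0.59 [ 583
[... 668 characters left out ...]
side plastic_bottle 0.79 [437. -17.   1.] [242. 207.]
side tall_bottle 0.58 [511. 282.   1.] [214. 177.]
side short_bottle 0.59 [509.  85.  -1.] [242. 193.]
side bead_jar 0.82 [433. 181.  -9.] [210. 192.]
side bead_jar 0.65 [427. -98.   2.] [254. 216.]
side bead_jar 0.62 [414. 444.  -1.] [173. 172.]
side well_29 0.84 [ 572. -358.    5.] [345. 232.]
side well_29 0.79 [ 479. -237.    7.] [294. 226.]
side well_46 0.84 [ 572. -358.    5.] [345. 232.]
side well_46 0.79 [ 479. -237.    7.] [294. 226.]
side well_57 0.84 [ 572. -358.    5.] [345. 232.]
side well_57 0.79 [ 479. -237.    7.] [294. 226.]
side well_68 0.84 [ 572. -358.    5.] [345. 232.]
side well_68 0.79 [ 479. -237.    7.] [294. 226.]
```

Run:
```python
import cv2
a=cv2.imread('pics/top1.png'); cv2.imwrite('pics/top1c.png',cv2.resize(a[130:280,100:400],(800,400),interpolation=cv2.INTER_CUBIC))
a=cv2.imread('pics/side1.png'); cv2.imwrite('pics/side1c.png',cv2.resize(a[110:270,130:400],None,fx=2.96,fy=2.96,interpolation=cv2.INTER_CUBIC))
```

```text
(no output)
```

View pics/top1c.png

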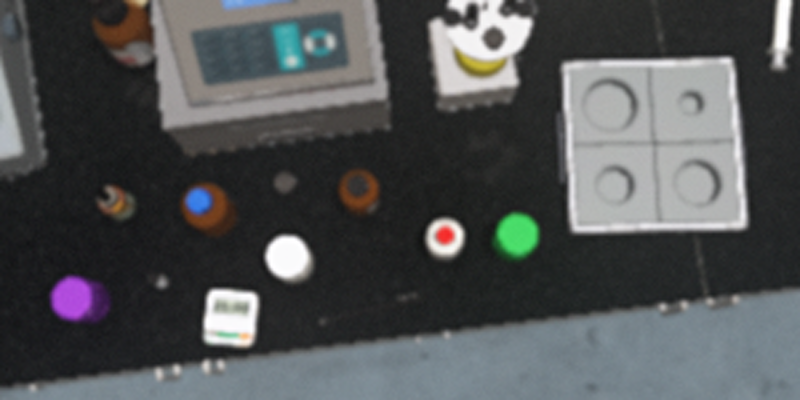

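View pics/side1c.png

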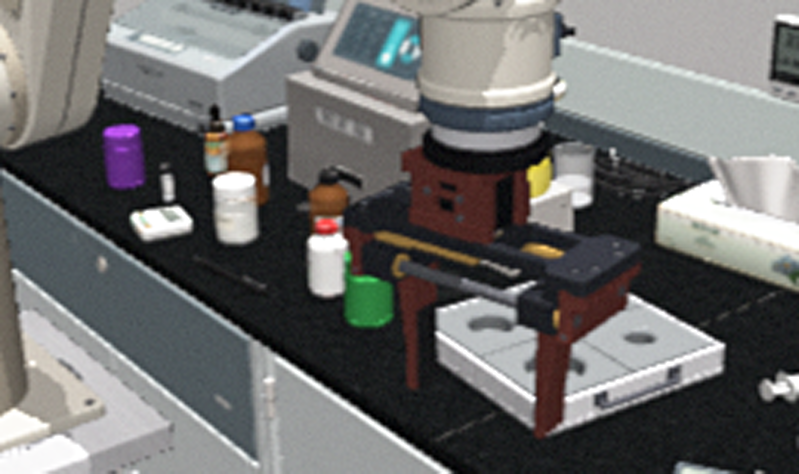

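Top view crop: the targets are vial (160,282), dropper (118,203), tall amber with blue cap (205,205) and white bottle with red cap (445,237). These stay put: short amber (358,188), white bead jar (288,257), green (517,235), purple (75,298). Wells run largest top-left, smallest top-right, 46 bottom-left, 57 bottom-right. I'll square up the tool and look at the caddy with the wrist camera.

```bash
python3 -m jog '1 -0.5 -0.3 0 0 0.453 -1;1 -0.5 -0.3 0 0 0.453 -1;1 -0.5 -0.3 0 0 0.453 -1;1 -0.5 -0.3 0 0 0.453 -1;1 -0.5 -0.3 0 0 0.453 -1;1 -0.5 -0.3 0 0 0.453 -1;1 -0.5 -0.3 0 0 0.453 -1'
python3 -m jog '0.7 -0.84 0 0 0 0 -1;0.7 -0.84 0 0 0 0 -1;0.7 -0.84 0 0 0 0 -1;0.7 -0.84 0 0 0 0 -1;0.7 -0.84 0 0 0 0 -1;0.7 -0.84 0 0 0 0 -1;0.7 -0.84 0 0 0 0 -1'
python3 - <<'E'
from h import *
s=get_obs();print(R.from_rotvec(s['orientation']).as_matrix().round(3),s['ee_pos'],s['qpos'])
c,im=shot('wrist','w1.png'); print(c[2],c[1].round(2))
for d in pinpoint('well_29','wrist'):
    P=w(c,d['xyz']); print(round(d['confidence'],2),P.round(1),np.round(px(c,P)))
E
```

```text
t: 1.8
ee_pos: [317.9, -463.3, 299.8]
orientation: [3.141, 0.002, -0.0]
ft_force: [-1.1, -0.4, -0.8]
width: 87.8
grasp_force: 0.0
t: 2.5
ee_pos: [456.9, -296.4, 299.1]
orientation: [-3.142, 0.001, 0.002]
ft_force: [0.3, -0.8, -0.7]
width: 88.0
grasp_force: 0.0
[[ 1.    -0.001 -0.001]
 [-0.001 -1.     0.   ]
 [-0.001 -0.    -1.   ]] [ 456.9002921  -296.41895593  299.10275308] [-5.97034167e-01  2.38788830e-01  1.75027713e+00 -6.52855898e-04
  1.15356272e+00  9.74802852e-01]
[ 527.0110405  -296.41088276  444.81949926] [[ 0.   -0.97 -0.26]
 [-1.   -0.    0.  ]
 [-0.    0.26 -0.97]]
0.81 [ 571.6 -359.1    3.9] [309.  65.]
0.78 [ 469.6 -344.9    5.8] [295. 150.]
0.75 [ 583.1 -249.1    6.8] [218.  54.]
0.73 [ 472.5 -243.     3.8] [216. 147.]
```

View pics/w1.png

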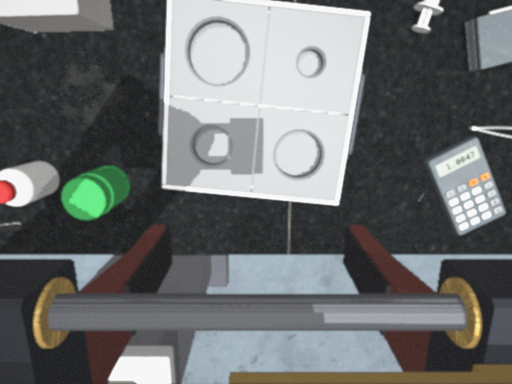

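Wrist view: caddy wells are seen at 68 (219,52), 29 (311,62), 46 (212,145) and 57 (299,154), with rim corners TR (369,13), BR (339,204) and BL (164,187). I'll fit a square to these.

Run:
```python
from h import *
c=cam('wrist'); h=np.array
px_={'68':(219,52),'29':(311,62),'46':(212,145),'57':(299,154)}
W={k:ray(c,*v,26)[:2] for k,v in px_.items()}
print(W)
C={k:ray(c,*v,30)[:2] for k,v in {'TR':(369,13),'BR':(339,204),'BL':(164,187),'TL':(168,0)}.items()}
print(C)
def fit(loc,obs):
    a=h(loc);b=h(obs);r,_=R.align_vectors(np.c_[b-b.mean(0),0*b[:,0]],np.c_[a-a.mean(0),0*a[:,0]])
    y=r.as_euler('zyx')[0];m=b.mean(0)-r.as_matrix()[:2,:2]@a.mean(0);return m,np.degrees(y)
L=[(53,53),(53,-53),(-53,53),(-53,-53)]
Ww=[W[k] for k in('68','29','46','57')]
N=[(583.1,-249.1),(571.6,-359.1),(472.5,-243),(469.6,-344.9)]; T=[(583,-246),(575,-350),(476,-240),(468,-344)]
for o in(Ww,N,T): print(fit(L,o))
print(fit(h([(1,-1),(-1,-1),(-1,1),(1,1)])*111,[C[k] for k in('TR','BR','BL','TL')]))
m,y=fit(L,Ww);r=R.from_euler('z',y,degrees=True).as_matrix()[:2,:2]
print([(m+r@h(l)).round(1) for l in L])
```

```text
{'68': array([ 583.19157471, -253.15423696]), '29': array([ 572.39243188, -358.255586  ]), '46': array([ 477.72996701, -241.52283802]), '57': array([ 466.65015484, -347.70201255])}
{'TR': array([ 622.33837562, -419.30990175]), 'BR': array([ 403.969441  , -399.52132723]), 'BL': array([ 426.17525209, -180.51308654]), 'TL': array([ 635.44421172, -199.63805827])}
(array([ 524.99103211, -300.15866838]), np.float64(-5.954259877990884))
(array([ 524.2  , -299.025]), np.float64(-4.673151814503007))
(array([ 525.5, -295. ]), np.float64(-3.796051626481843))
(array([ 521.98182011, -299.74559345]), np.float64(-4.897081227188995))
[array([ 583.2, -252.9]), array([ 572.2, -358.4]), array([ 477.8, -241.9]), array([ 466.8, -347.4])]
```

```bash
python3 -m jog '0 -1 0 0 0 0 -1;0 -1 0 0 0 0 -1;0 -1 0 0 0 0 -1;0 -1 0 0 0 0 -1;0 -1 0 0 0 0 -1;0 -1 0 0 0 0 -1' | head -2
python3 -m jog '0 -1 0 0 0 0 -1;0 -1 0 0 0 0 -1;0 -1 0 0 0 0 -1;0 -1 0 0 0 0 -1;0 -1 0 0 0 0 -1;0 -1 0 0 0 0 -1'| head -2
python3 -m jog '0 -1 0 0 0 0 -1;0 -1 0 0 0 0 -1;0 -1 0 0 0 0 -1;0 -1 0 0 0 0 -1;0 -1 0 0 0 0 -1;0 -1 0 0 0 0 -1'| head -2
python3 -m jog '-0.1 -0.25 0.2 0 0 0 -0.2;-0.1 -0.25 0.2 0 0 0 -0.2;-0.1 -0.25 0.2 0 0 0 -0.2;-0.1 -0.25 0.2 0 0 0 -0.2;-0.1 -0.25 0.2 0 0 0 -0.2;-0.1 -0.25 0.2 0 0 0 -0.2'
python3 - <<'E'
from h import *
s=get_obs();print(s['ee_pos'],s['qpos'].round(2))
c,im=shot('wrist','w2.png')
for t in 'vial dropper_bottle tall_bottle bead_jar'.split():
    for d in pinpoint(t,'wrist'):
        P=w(c,d['xyz']); print(t,round(d['confidence'],2),P.round(1),np.round(px(c,P)))
E
```

```text
t: 3.2
ee_pos: [457.6, -95.8, 299.9]
t: 3.8
ee_pos: [458.5, 103.7, 299.5]
t: 4.4
ee_pos: [459.0, 303.0, 299.1]
t: 5.0
ee_pos: [438.8, 353.8, 260.7]
orientation: [-3.141, 0.003, -0.002]
ft_force: [0.1, -0.4, 0.5]
width: 52.9
grasp_force: 0.0
[438.84317438 353.76529483 260.70043907] [ 0.66  0.31  1.75 -0.    1.08  2.23]
vial 0.53 [430.5 353.6   6.5] [258. 172.]
dropper_bottle 0.7 [528.5 396.9  -0.7] [220.  86.]
tall_bottle 0.83 [503.3 278.1   1.6] [324. 109.]
bead_jar 0.88 [432.8 181.6  -0.9] [401. 169.]
bead_jar 0.72 [411.5 448.8  -0. ] [180. 187.]
```

View pics/w2.png

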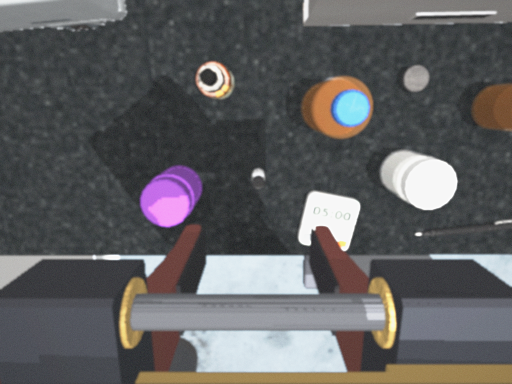

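Wrist view: vial base (258,172), tall blue-capped (337,105), dropper (213,79), bead jar (420,180), purple (170,195). Taking the vial now.

```bash
python3 -m jog '-0.043 0 0.9 0 0 0 -0.2;-0.043 0 0.9 0 0 0 -0.2;-0.043 0 0.9 0 0 0 -0.2;-0.043 0 0.9 0 0 0 -0.2;-0.043 0 0.9 0 0 0 -0.2;-0.043 0 0.9 0 0 0 -0.2'
python3 -m jog '0 0 0.21 0 0 0 -0.2;0 0 0.21 0 0 0 -0.2;0 0 0.21 0 0 0 -0.2;0 0 0.21 0 0 0 1;0 0 0.21 0 0 0 1;0 0 0.21 0 0 0 1;0 0 0.21 0 0 0 1;0 0 0.21 0 0 0 1'
python3 -m jog '0 0 0 0 0 0 1;0 0 0 0 0 0 1'
```

```text
t: 5.85
ee_pos: [429.5, 354.8, 80.0]
orientation: [3.141, -0.0, -0.001]
ft_force: [0.7, 0.0, -0.0]
width: 52.5
grasp_force: 0.0
t: 6.65
ee_pos: [429.5, 354.7, 38.1]
orientation: [-3.141, 0.001, -0.001]
ft_force: [0.9, -0.7, 0.2]
width: 15.7
grasp_force: 0.0
t: 6.85
ee_pos: [429.4, 354.6, 38.0]
orientation: [-3.141, 0.001, -0.0]
ft_force: [-0.1, -0.6, 5.1]
width: 13.8
grasp_force: 30.0
```

```bash
python3 -m jog '0 0 -0.25 0 0 0 1;0 0 -0.5 0 0 0 1;0 0 -0.75 0 0 0 1;0 0 -1 0 0 0 1;0 0 -1 0 0 0 1' | sed -n '1,2p;5,6p'
python3 -m jog '0 0.25 0 0 0 0 1;0 0.5 0 0 0 0 1;0 0.75 0 0 0 0 1;0 1 0 0 0 0 1' | sed -n '1,2p;5,6p'
python3 -m jog '0 0.25 0 0 0 0 1;0 0.5 0 0 0 0 1;0 0.75 0 0 0 0 1;0 1 0 0 0 0 1' | sed -n '1,2p;5,6p'
python3 -m jog '0 0.25 0 0 0 0 1;0 0.5 0 0 0 0 1;0 0.75 0 0 0 0 1;0 1 0 0 0 0 1;0 1 0 0 0 0 1' | sed -n '1,2p;5,6p'
python3 -m jog '0.18 0.14 0 0 0 0 1;0.36 0.28 0 0 0 0 1;0.54 0.42 0 0 0 0 1;0.72 0.56 0 0 0 0 1;0.72 0.56 0 0 0 0 1;0.72 0.56 0 0 0 0 1'
python3 - <<'E'
from h import *
s=get_obs()
c,im=shot('wrist','w3.png')
for t in 'vial well_29'.split():
    for d in pinpoint(t,'wrist'):
        P=w(c,d['xyz']); print(t,round(d['confidence'],2),P.round(1),np.round(px(c,P)))
E
```

```text
t: 7.35
ee_pos: [432.3, 357.0, 244.5]
width: 14.0
grasp_force: 30.0
t: 7.75
ee_pos: [428.4, 152.8, 236.9]
width: 13.8
grasp_force: 30.0
t: 8.15
ee_pos: [428.3, -47.3, 237.1]
width: 14.5
grasp_force: 30.0
t: 8.65
ee_pos: [428.9, -250.5, 237.0]
width: 14.1
grasp_force: 30.0
t: 9.25
ee_pos: [572.8, -356.7, 235.7]
orientation: [-3.14, 0.0, 0.004]
ft_force: [-0.9, 0.2, -0.5]
width: 14.2
grasp_force: 30.0
vial 0.88 [ 570.5 -361.1  201.5] [265. 237.]
well_29 0.9 [ 476.2 -242.5    5.1] [161. 248.]
well_29 0.81 [ 585.6 -249.8    5.5] [161. 157.]
well_29 0.61 [ 574.3 -356.6    5.4] [258. 167.]
```

View pics/w3.png

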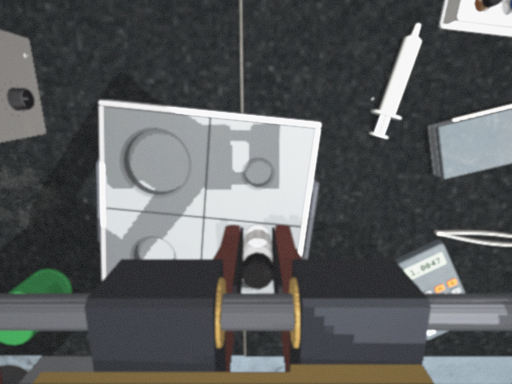

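Wrist view: vial in the fingers (258,240), lined up with the small well (258,171). Lowering.

```bash
python3 -m jog '0.005 0 0.25 0 0 0 1;0.005 0 0.5 0 0 0 1;0.005 0 0.75 0 0 0 1;0.005 0 0.85 0 0 0 1;0.005 0 0.9 0 0 0 1;0.005 0 0.93 0 0 0 1;0.005 0 0.95 0 0 0 1;0.005 0 0.95 0 0 0 1' 
python3 -m jog '0 0 0.01 0 0 0 1;0 0 0.01 0 0 0 1;0 0 0.01 0 0 0 1'
```

```text
t: 10.2
ee_pos: [575.1, -357.9, 50.6]
orientation: [3.14, -0.001, 0.004]
ft_force: [-0.6, 2.3, 4.7]
width: 14.4
grasp_force: 30.0
t: 10.5
ee_pos: [575.6, -358.0, 50.2]
orientation: [3.14, -0.001, 0.006]
ft_force: [-3.6, 4.4, 15.3]
width: 14.4
grasp_force: 30.0
```

Run:
```python
from h import *
c,im=shot('wrist'); c2,im2=shot('side')
P=px(c2,(573,-357,30)); u,v=map(int,P)
a=cv2.resize(im[150:350,156:356],(400,400),interpolation=cv2.INTER_CUBIC); b=cv2.resize(im2[v-60:v+40,u-50:u+50],(400,400),interpolation=cv2.INTER_CUBIC)
cv2.imwrite('pics/ab.png',np.hstack([a,b])[:,:,::-1]); print(u,v)
```

```text
345 223
```

View pics/ab.png

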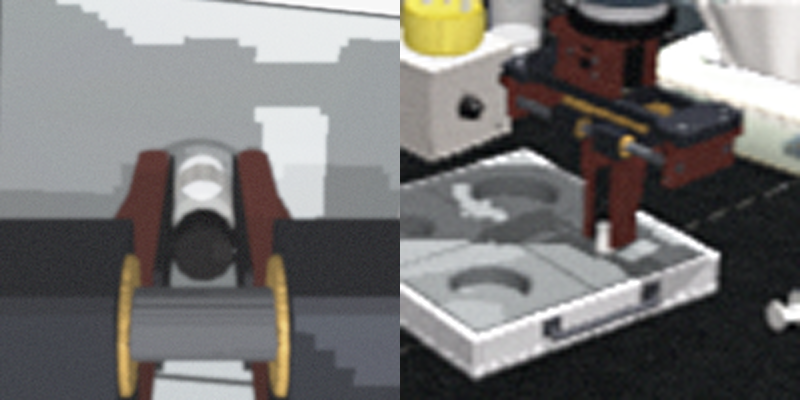

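The vial is inside the well arc (crop 200,145) and pressing on something, most likely the floor. Releasing, rising and checking.

```bash
python3 -m jog '0 0 -0.015 0 0 0 1;0 0 -0.015 0 0 0 0.4;0 0 -0.015 0 0 0 0.3;0 0 -0.015 0 0 0 0;0 0 -0.015 0 0 0 0;0 0 -0.015 0 0 0 0' 
python3 -m jog '0 0 -0.25 0 0 0 0;0 0 -0.5 0 0 0 0;0 0 -0.75 0 0 0 0;0 0 -0.75 0 0 0 0' | sed -n '1,2p;5,6p'
python3 - <<'E'
from h import *
c,im=shot('wrist','w4.png'); c2,im2=shot('side')
for n,cc in(('wrist',c),('side',c2)):
  for d in pinpoint('vial',n):
    P=w(cc,d['xyz']); print(n,round(d['confidence'],2),P.round(1),np.round(px(cc,P)))
P=px(c2,(573,-357,30)); u,v=map(int,P);P=px(c,(573,-357,30)); p,q=map(int,P)
a=cv2.resize(im[q-60:q+60,p-60:p+60],(400,400),interpolation=cv2.INTER_CUBIC); b=cv2.resize(im2[v-50:v+30,u-40:u+40],(400,400),interpolation=cv2.INTER_CUBIC)
cv2.imwrite('pics/ab2.png',np.hstack([a,b])[:,:,::-1]); print(u,v)
E
```

```text
t: 11.2
ee_pos: [574.0, -357.4, 48.4]
orientation: [-3.141, 0.001, 0.001]
ft_force: [0.2, -0.0, -0.1]
width: 44.0
grasp_force: 0.3
t: 11.6
ee_pos: [577.7, -359.9, 206.6]
width: 44.3
grasp_force: 0.0
wrist 0.54 [ 576.2 -361.5   15. ] [258. 179.]
side 0.41 [ 575.  -358.3   15.2] [346. 228.]
345 223
```

View pics/ab2.png

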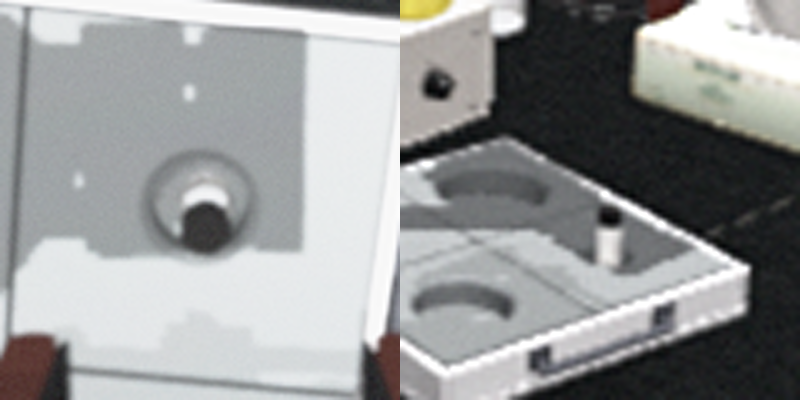

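Vial stands upright in its well. Next, a half turn of the tool in the open, so the wrist camera faces away from the instruments. Then on to the dropper bottle.

```bash
python3 -m jog '-0.6 -0.85 -0.3 0 0 0 -0.3;-0.6 -0.85 -0.3 0 0 0 -0.3;-0.6 -0.85 -0.3 0 0 0 -0.3;-0.6 -0.85 -0.3 0 0 0 -0.3;-0.6 -0.85 -0.3 0 0 0 -0.3;-0.6 -0.85 -0.3 0 0 0 -0.3'|head -2
python3 -m jog '0 0 0 0 0 -1 -0.3;0 0 0 0 0 -1 -0.3;0 0 0 0 0 -1 -0.3;0 0 0 0 0 -1 -0.3' |head -1
python3 -m jog '0 0 0 0 0 -1 -0.3;0 0 0 0 0 -1 -0.3;0 0 0 0 0 -1 -0.3;0 0 0 0 0 -1 -0.3' |head -1
python3 -m jog '0 0 0 0 0 -1 -0.3;0 0 0 0 0 -1 -0.3;0 0 0 0 0 -1 -0.3;0 0 0 0 0 -1 -0.3' |head -1
python3 -m jog '0 0 0 0 0 -1 -0.3;0 0 0 0 0 -1 -0.3;0 0 0 0 0 -1 -0.3;0 0 0 0 0 -1 -0.3' |head -1
python3 -m jog '0 0 0 0 0 -1 -0.3;0 0 0 0 0 -1 -0.3;0 0 0 0 0 -1 -0.3;0 0 0 0 0 -1 -0.3' |head -1
python3 -m jog '0 0 0 0 0 -1 -0.3;0 0 0 0 0 -1 -0.3;0 0 0 0 0 -1 -0.3;0 0 0 0 0 -1 -0.3;0 0 0 0 0 -1 -0.3'
python3 - <<'E'
from h import *
s=get_obs();print(R.from_rotvec(s['orientation']).as_matrix().round(3),s['qpos'].round(2))
E
```

```text
t: 12.4
ee_pos: [452.9, -186.0, 258.1]
t: 12.8
t: 13.2
t: 13.6
t: 14.0
t: 14.4
t: 14.9
ee_pos: [454.7, -188.5, 257.3]
orientation: [-0.001, -3.14, -0.001]
ft_force: [0.5, -0.2, 0.1]
width: 57.0
grasp_force: 0.0
[[-1.     0.001 -0.002]
 [ 0.001  1.     0.   ]
 [ 0.002  0.    -1.   ]] [-0.42  0.21  1.9  -0.    1.04 -1.99]
```

```bash
python3 - <<'E'
from h import *
c,im=shot('wrist')
for d in pinpoint('well_29','wrist')+pinpoint('plastic_bottle','wrist'):
    P=w(c,d['xyz']); print(round(d['confidence'],2),P.round(1),np.round(px(c,P)))
E
python3 -m jog '0 1 0 0 0 0 -0.3;0 1 0 0 0 0 -0.3;0 1 0 0 0 0 -0.3;0 1 0 0 0 0 -0.3;0 1 0 0 0 0 -0.3' |head -2
python3 -m jog '0 1 0 0 0 0 -0.3;0 1 0 0 0 0 -0.3;0 1 0 0 0 0 -0.3;0 1 0 0 0 0 -0.3;0 1 0 0 0 0 -0.3' |head -2
python3 -m jog '-0.18 0.92 0 0 0 0 -0.3;-0.18 0.92 0 0 0 0 -0.3;-0.18 0.92 0 0 0 0 -0.3;-0.18 0.92 0 0 0 0 -0.3;-0.18 0.92 0 0 0 0 -0.3;-0.18 0.92 0 0 0 0 -0.3;-0.18 0.92 0 0 0 0 -0.3'
python3 - <<'E'
from h import *
c,im=shot('wrist','w5.png')
for t in 'dropper_bottle','tall_bottle':
  for d in pinpoint(t,'wrist'):
    P=w(c,d['xyz']); print(t,round(d['confidence'],2),P.round(1),np.round(px(c,P)))
for u,v in((20,60),(60,60),(400,60),(450,60)): print(ray(c,u,v,0).round())
E
```

```text
0.93 [ 468.5 -347.2    5.6] [122. 176.]
0.75 [ 572.5 -353.7    5.9] [125. 258.]
0.69 [ 477.5 -243.2    6.5] [210. 184.]
0.67 [ 584.7 -249.7    7.1] [208. 267.]
0.96 [435.8 -11.6  -1.8] [407. 148.]
t: 15.55
ee_pos: [454.1, 17.1, 258.6]
t: 16.05
ee_pos: [455.0, 216.8, 258.7]
t: 16.75
ee_pos: [490.5, 394.5, 258.2]
orientation: [-0.003, -3.141, 0.002]
ft_force: [-0.7, 0.4, 0.9]
width: 57.2
grasp_force: 0.0
tall_bottle 0.55 [505.  275.7   2.3] [157. 176.]
[374. 133.   0.]
[374. 177.   0.]
[375. 552.   0.]
[375. 608.   0.]
```

View pics/w5.png

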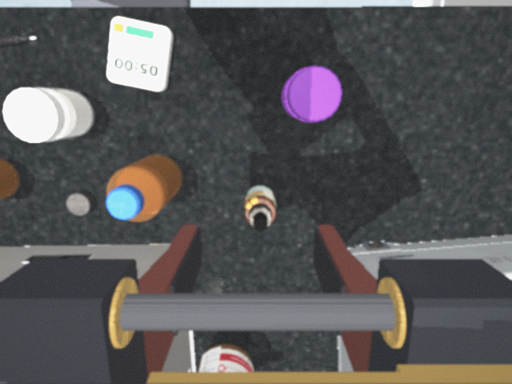

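Wrist view (now turned): dropper at (260,205) with bulb tip (261,220), tall bottle blue cap (125,203), bead jar left (35,115), purple (312,94).

Run:
```python
from h import *
c,im=shot('wrist')
for d in look_for('dropper_bottle','wrist'): print(round(d['confidence'],2),w(c,d['xyz']).round(1))
print('bulb',ray(c,261,220,100))
for P in ((533,398,0),(529,397,0)):
  print(P,[np.round(px(c,(P[0]+a,P[1]+b,z))) for a,b,z in((-17,0,0),(0,0,102),(-17,0,70),(0,17,40),(0,-17,40))])
for d in outline_of('dropper_bottle','wrist')[:1]:
  m=d['mask']; ys,xs=np.nonzero(m); print(d['confidence'],xs.min(),xs.max(),ys.min(),ys.max())
```

```text
0.57 [521.7 400.9  59.3]
0.36 [495.4 286.2  92.9]
bulb [526.72053504 398.93057489 100.        ]
(533, 398, 0) [array([259., 184.]), array([260., 227.]), array([260., 200.]), array([275., 208.]), array([244., 208.])]
(529, 397, 0) [array([258., 181.]), array([259., 223.]), array([259., 196.]), array([274., 204.]), array([243., 204.])]
0.98 244 274 185 230
```

```bash
python3 -m jog '-0.215 0.006 0 0 0 0 -0.3;-0.215 0.006 0 0 0 0 -0.3;-0.215 0.006 0.2 0 0 0 -0.3;-0.215 0.006 0.4 0 0 0 -0.3;-0.215 0.006 0.6 0 0 0 -0.3;-0.215 0.006 0.75 0 0 0 -0.3;-0.215 0.006 0.75 0 0 0 -0.3'
python3 -m jog '0 0 0.13 0 0 0 -0.3;0 0 0.26 0 0 0 -0.3;0 0 0.26 0 0 0 -0.3;0 0 0.26 0 0 0 1;0 0 0.26 0 0 0 1;0 0 0.26 0 0 0 1;0 0 0.26 0 0 0 1;0 0 0.26 0 0 0 1'
```

```text
t: 17.75
ee_pos: [530.3, 395.6, 104.3]
orientation: [-0.001, -3.135, 0.008]
ft_force: [-0.0, -0.1, -1.4]
width: 57.2
grasp_force: 0.0
t: 18.55
ee_pos: [534.2, 398.2, 58.3]
orientation: [0.001, 3.14, 0.002]
ft_force: [-0.5, -0.5, 6.2]
width: 31.4
grasp_force: 30.0
```

```bash
python3 -m jog '0 0 -0.1 0 0 0 1;0 0 -0.3 0 0 0 1;0 0 -0.5 0 0 0 1;0 0 -0.7 0 0 0 1;0.1 0 -0.85 0 0 0 1;0.28 0 -1 0 0 0 1;0.28 0 -1 0 0 0 1' | sed -n '1,2p;5,6p'
python3 -m jog '0 -0.1 0 0 0 0 1;0 -0.3 0 0 0 0 1;0 -0.5 0 0 0 0 1;0 -0.7 0 0 0 0 1;0 -0.9 0 0 0 0 1;0 -1 0 0 0 0 1' | sed -n '1,2p;5,6p'
python3 -m jog '0 -0.2 0 0 0 0 1;0 -0.4 0 0 0 0 1;0 -0.6 0 0 0 0 1;0 -0.8 0 0 0 0 1;0 -1 0 0 0 0 1' | sed -n '1,2p;5,6p'
python3 -m jog '0 -0.2 0 0 0 0 1;0 -0.4 0 0 0 0 1;0 -0.6 0 0 0 0 1;0 -0.8 0 0 0 0 1;0 -1 0 0 0 0 1' | sed -n '1,2p;5,6p'
python3 -m jog '0 -0.1 0 0 0 0 1;0 -0.2 0 0 0 0 1;0 -0.2 0 0 0 0 1;0 -0.2 0 0 0 0 1'
python3 - <<'E'
from h import *
c,im=shot('wrist')
for t in 'well_46','dropper_bottle':
  for d in pinpoint(t,'wrist'):
    P=w(c,d['xyz']); print(t,round(d['confidence'],2),P.round(1),np.round(px(c,P)))
E
```

```text
t: 19.25
ee_pos: [475.8, 398.8, 261.2]
width: 31.2
grasp_force: 29.9
t: 19.85
ee_pos: [476.5, 193.6, 255.1]
width: 31.7
grasp_force: 29.9
t: 20.35
ee_pos: [476.2, -5.1, 255.4]
width: 31.3
grasp_force: 29.9
t: 20.85
ee_pos: [475.6, -204.9, 255.2]
width: 31.9
grasp_force: 29.9
t: 21.25
ee_pos: [476.0, -242.8, 255.4]
orientation: [-0.004, -3.139, -0.002]
ft_force: [-0.3, 0.1, -0.4]
width: 31.6
grasp_force: 29.9
well_46 0.94 [ 571.3 -359.3    4.4] [163. 241.]
well_46 0.73 [ 477.  -240.2    7. ] [259. 166.]
well_46 0.65 [ 469.8 -347.2    5.9] [166. 160.]
dropper_bottle 0.88 [ 466.9 -241.6  200.5] [258. 206.]
```

Run:
```python
from h import *
c,im=shot('wrist','w6.png')
d=outline_of('dropper_bottle','wrist')[0]; ys,xs=np.nonzero(d['mask']); print(d['confidence'],xs.min(),xs.max(),ys.min(),ys.max())
for x in(466,471,476): print(x,[np.round(px(c,(x+a,-242+b,z+198))) for a,b,z in((-17,0,0),(0,17,10),(0,-17,10),(0,0,102))])
cv2.imwrite('pics/w6c.png',cv2.resize(im[100:320,150:370],(600,600),interpolation=cv2.INTER_CUBIC)[:,:,::-1])
```

```text
0.97 224 291 191 293
466 [array([256., 175.]), array([285., 207.]), array([227., 207.]), array([255., 287.])]
471 [array([256., 183.]), array([285., 215.]), array([227., 215.]), array([255., 301.])]
476 [array([256., 191.]), array([284., 223.]), array([227., 223.]), array([255., 314.])]
```

View pics/w6c.png

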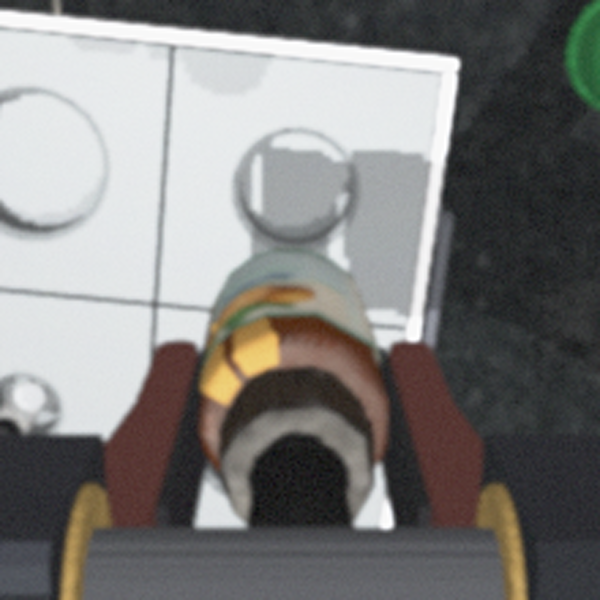

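Bottle centred (crop column 294) over well 46 (column 295), base edge where expected. Lowering.

```bash
python3 -m jog '0 0 0.2 0 0 0 1;0 0 0.4 0 0 0 1;0 0 0.6 0 0 0 1;0 0 0.75 0 0 0 1;0 0 0.85 0 0 0 1;0 0 0.9 0 0 0 1;0 0 0.94 0 0 0 1;0 0 0.94 0 0 0 1' 
python3 -m jog '0 0 0.015 0 0 0 1;0 0 0.025 0 0 0 1;0 0 0.025 0 0 0 1'
```

```text
t: 22.3
ee_pos: [478.1, -242.6, 69.5]
orientation: [-0.0, 3.14, -0.002]
ft_force: [0.2, -0.2, -0.6]
width: 31.4
grasp_force: 30.0
t: 22.6
ee_pos: [479.2, -242.8, 67.7]
orientation: [0.0, 3.137, -0.003]
ft_force: [-4.8, 5.6, 31.2]
width: 31.5
grasp_force: 30.0
```

```bash
python3 -m jog '0 0 -0.018 0 0 0 1;0 0 -0.018 0 0 0 0.2;0 0 -0.018 0 0 0 0;0 0 -0.018 0 0 0 -0.3;0 0 -0.018 0 0 0 -0.3;0 0 -0.018 0 0 0 -0.3' 
python3 -m jog '0 0 -0.25 0 0 0 -0.3;0 0 -0.5 0 0 0 -0.3;0 0 -0.75 0 0 0 -0.3;0 0 -0.95 0 0 0 -0.6;0 0 -0.95 0 0 0 -0.6' | sed -n '1,2p;5,6p'
python3 - <<'E'
from h import *
c,im=shot('wrist'); c2,im2=shot('side')
for n,cc in(('wrist',c),('side',c2)):
  for d in pinpoint('dropper_bottle',n):
    P=w(cc,d['xyz']); print(n,round(d['confidence'],2),P.round(1),np.round(px(cc,P)))
P=px(c2,(477,-242,30)); u,v=map(int,P);P=px(c,(477,-242,30)); p,q=map(int,P)
a=cv2.resize(im[q-60:q+60,p-60:p+60],(400,400),interpolation=cv2.INTER_CUBIC); b=cv2.resize(im2[v-60:v+40,u-50:u+50],(400,400),interpolation=cv2.INTER_CUBIC)
cv2.imwrite('pics/ab3.png',np.hstack([a,b])[:,:,::-1]); print(u,v)
E
```

```text
t: 23.2
ee_pos: [476.9, -242.2, 67.0]
orientation: [-0.001, -3.141, -0.0]
ft_force: [-0.1, -0.5, 0.1]
width: 57.0
grasp_force: 0.0
t: 23.7
ee_pos: [479.9, -243.8, 263.0]
width: 68.8
grasp_force: 0.0
wrist 0.74 [ 468.8 -243.    17.6] [258. 154.]
wrist 0.68 [ 574.9 -359.9   16.6] [163. 240.]
wrist 0.38 [433.5 -12.2   3.2] [459. 122.]
side 0.7 [ 476.7 -244.1   17.3] [295. 224.]
295 219
```

View pics/ab3.png

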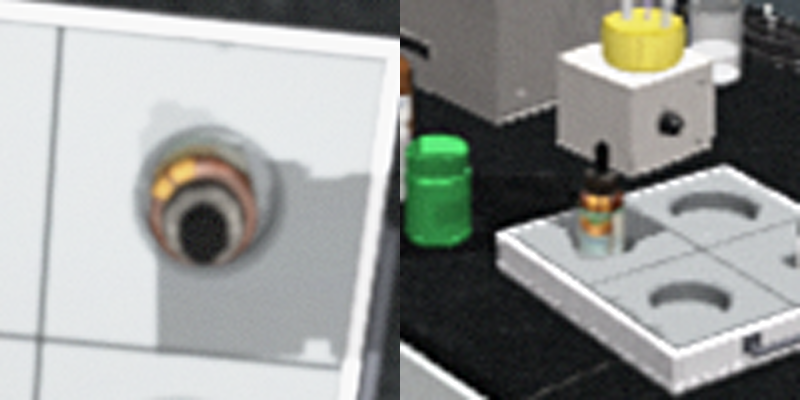

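Dropper seated upright. The +4 mm contact height matches blocks standing on the caddy's 4 mm floor. Next the white bottle.

```bash
python3 -m jog '0 1 0 0 0 0 -0.6;0 1 0 0 0 0 -0.6;0 1 0 0 0 0 -0.6;0 1 0 0 0 0 -0.6' |head -2
python3 -m jog '0.2 0.15 0 0 0 0 -0.6;0.2 0.15 0 0 0 0 -0.6;0.2 0.15 0 0 0 0 -0.6;0.2 0.15 0 0 0 0 -0.6;0.2 0.15 0 0 0 0 -0.6'|head -2
python3 - <<'E'
from h import *
c,im=shot('wrist')
for d in pinpoint('plastic_bottle','wrist')+pinpoint('bead_jar','wrist'):
    P=w(c,d['xyz']); print(round(d['confidence'],2),P.round(1),np.round(px(c,P)))
for d in outline_of('plastic_bottle','wrist')[:2]:
  ys,xs=np.nonzero(d['mask']); print(d['confidence'],xs.min(),xs.max(),ys.min(),ys.max())
for x in(430,436,442): print(x,[np.round(px(c,(x+a,-12+b,z))) for a,b,z in((-22.5,0,0),(0,22.5,30),(0,-22.5,30),(14,0,82))])
E
```

```text
t: 24.3
ee_pos: [475.8, -40.6, 255.3]
t: 24.8
ee_pos: [437.9, -13.0, 256.9]
0.73 [434.2 -12.6   3.6] [257. 161.]
0.97 [433.1 180.6   1.4] [421. 160.]
0.85 [ 421.3 -103.2   -3.8] [181. 150.]
0.77 235 278 142 190
430 [array([258., 138.]), array([278., 162.]), array([237., 162.]), array([258., 185.])]
436 [array([258., 143.]), array([278., 167.]), array([237., 167.]), array([258., 191.])]
442 [array([258., 148.]), array([278., 172.]), array([237., 172.]), array([258., 197.])]
```

```bash
python3 -m jog '0.008 -0.003 0.2 0 0 0 -0.6;0.008 -0.003 0.4 0 0 0 -0.6;0.008 -0.003 0.6 0 0 0 -0.6;0.008 -0.003 0.8 0 0 0 -0.6;0.008 -0.003 0.8 0 0 0 -0.6' |head -2
python3 -m jog '0 0 0.15 0 0 0 -0.6;0 0 0.285 0 0 0 -0.6;0 0 0.285 0 0 0 -0.6;0 0 0.285 0 0 0 1;0 0 0.285 0 0 0 1;0 0 0.285 0 0 0 1;0 0 0.285 0 0 0 1;0 0 0.285 0 0 0 1'
```

```text
t: 25.5
ee_pos: [432.3, -13.0, 93.3]
t: 26.3
ee_pos: [436.5, -12.9, 41.6]
orientation: [0.001, 3.139, -0.0]
ft_force: [-2.1, -0.0, 11.5]
width: 44.3
grasp_force: 30.0
```

```bash
python3 -m jog '0 0 -0.1 0 0 0 1;0 0 -0.3 0 0 0 1;0 0 -0.5 0 0 0 1;0 0 -0.7 0 0 0 1;0 0 -0.9 0 0 0 1;0 0 -1 0 0 0 1;0 0 -1 0 0 0 1' | sed -n '1,2p;5,6p'
python3 -m jog '0 -0.1 0 0 0 0 1;0 -0.3 0 0 0 0 1;0 -0.5 0 0 0 0 1;0 -0.7 0 0 0 0 1;0 -0.9 0 0 0 0 1;0 -1 0 0 0 0 1' | sed -n '1,2p;5,6p'
python3 -m jog '-0.05 -0.2 0 0 0 0 1;-0.1 -0.4 0 0 0 0 1;-0.163 -0.6 0 0 0 0 1;-0.163 -0.67 0 0 0 0 1;-0.163 -0.67 0 0 0 0 1;-0.163 -0.67 0 0 0 0 1;-0.163 -0.67 0 0 0 0 1'
python3 - <<'E'
from h import *
c,im=shot('wrist','w7.png')
for t in 'well_57','plastic_bottle':
  for d in pinpoint(t,'wrist'):
    P=w(c,d['xyz']); print(t,round(d['confidence'],2),P.round(1),np.round(px(c,P)))
  if t!='well_57':
    d=outline_of(t,'wrist')[0]; ys,xs=np.nonzero(d['mask']); print(d['confidence'],xs.min(),xs.max(),ys.min(),ys.max())
for x in(462,468,474): print(x,[np.round(px(c,(x+a,-347+b,z+200))) for a,b,z in((-22.5,0,0),(0,22.5,20),(0,-22.5,20))])
E
```

```text
t: 27.0
ee_pos: [437.3, -12.9, 243.6]
width: 44.2
grasp_force: 30.0
t: 27.6
ee_pos: [434.6, -215.1, 238.9]
width: 44.4
grasp_force: 30.0
t: 28.3
ee_pos: [467.4, -345.2, 239.7]
orientation: [0.001, -3.14, -0.002]
ft_force: [-0.2, -0.1, 0.3]
width: 44.6
grasp_force: 30.0
well_57 0.73 [ 585.4 -247.7    5.6] [337. 264.]
well_57 0.68 [ 468.2 -349.6    4.1] [253. 168.]
well_57 0.66 [ 477.8 -241.8    5.4] [348. 177.]
plastic_bottle 0.67 [ 467.5 -343.6  196.9] [259. 227.]
0.79 203 311 185 293
462 [array([253., 181.]), array([297., 232.]), array([209., 232.])]
468 [array([253., 192.]), array([296., 243.]), array([210., 243.])]
474 [array([253., 202.]), array([296., 254.]), array([210., 254.])]
```

View pics/w7.png

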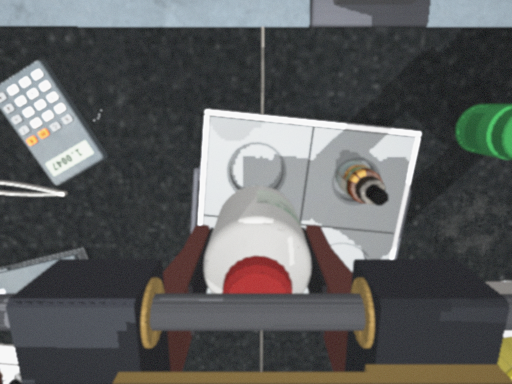

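Run:
```python
from h import *
c=cam('wrist');print(get_obs()['ee_pos'],ray(c,257,169,30),ray(c,257,168,30),[ray(c,257,185,z) for z in(195,200)])
```

```text
[ 468.0977783  -345.93015478  240.51086378] [ 465.54007175 -345.6267054    30.        ] [ 464.47201101 -345.6286932    30.        ] [array([ 443.79434691, -345.73611952,  195.        ]), array([ 442.61077389, -345.74041147,  200.        ])]
```

Bottle (column 257) sits right over well 57 (257,169). Lowering.

```bash
python3 -m jog '0 0 0.2 0 0 0 1;0 0 0.4 0 0 0 1;0 0 0.6 0 0 0 1;0 0 0.75 0 0 0 1;0 0 0.82 0 0 0 1;0 0 0.88 0 0 0 1;0 0 0.92 0 0 0 1;0 0 0.92 0 0 0 1' 
python3 -m jog '0 0 0.015 0 0 0 1;0 0 0.025 0 0 0 1;0 0 0.025 0 0 0 1'
```

```text
t: 29.3
ee_pos: [468.2, -346.9, 56.3]
orientation: [0.0, 3.142, -0.0]
ft_force: [-0.9, 0.4, -0.4]
width: 44.3
grasp_force: 30.0
t: 29.6
ee_pos: [469.0, -347.5, 54.5]
orientation: [0.001, 3.14, -0.002]
ft_force: [-4.3, 4.2, 21.4]
width: 44.5
grasp_force: 30.0
```

```bash
python3 -m jog '0 0 -0.01 0 0 0 1;0 0 -0.01 0 0 0 0;0 0 -0.01 0 0 0 -0.3;0 0 -0.01 0 0 0 -0.6;0 0 -0.01 0 0 0 -0.6;0 0 -0.01 0 0 0 -0.6' 
python3 -m jog '0 0 -0.25 0 0 0 -0.6;0 0 -0.5 0 0 0 -0.6;0 0 -0.75 0 0 0 -0.6;0 0 -1 0 0 0 -0.9;0 0 -1 0 0 0 -0.9' | sed -n '1,2p;5,6p'
python3 - <<'E'
from h import *
c,im=shot('wrist'); c2,im2=shot('side')
for n,cc in(('wrist',c),('side',c2)):
  for d in pinpoint('plastic_bottle',n):
    P=w(cc,d['xyz']); print(n,round(d['confidence'],2),P.round(1),np.round(px(cc,P)))
P=px(c2,(468,-346,40)); u,v=map(int,P);P=px(c,(468,-346,30)); p,q=map(int,P)
a=cv2.resize(im[q-60:q+60,p-60:p+60],(400,400),interpolation=cv2.INTER_CUBIC); b=cv2.resize(im2[v-60:v+60,u-60:u+60],(400,400),interpolation=cv2.INTER_CUBIC)
cv2.imwrite('pics/ab4.png',np.hstack([a,b])[:,:,::-1])
E
```

```text
t: 30.2
ee_pos: [468.0, -346.8, 53.0]
orientation: [-0.001, -3.141, -0.0]
ft_force: [0.0, 0.5, -0.6]
width: 69.4
grasp_force: 0.0
t: 30.7
ee_pos: [471.1, -349.2, 260.6]
width: 81.6
grasp_force: 0.0
wrist 0.79 [ 469.2 -344.6   13.4] [262. 162.]
side 0.57 [ 472.  -348.9   14.2] [318. 238.]
```

View pics/ab4.png

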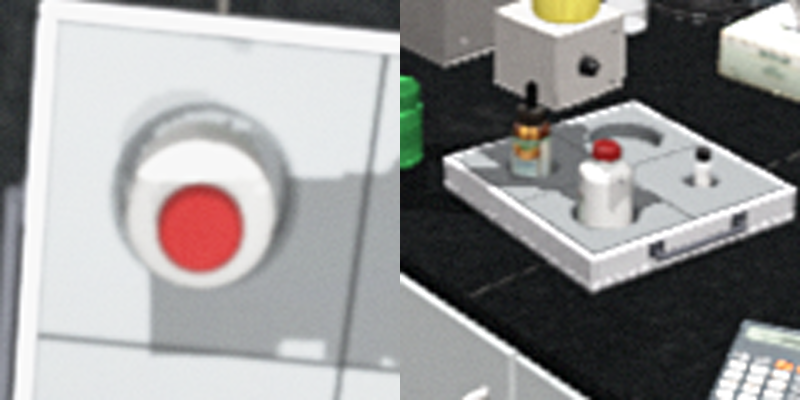

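White bottle seated upright. Last the tall amber bottle.

```bash
python3 -m jog '0 1 0 0 0 0 -0.9;0 1 0 0 0 0 -0.9;0 1 0 0 0 0 -0.9;0 1 0 0 0 0 -0.9' |head -2
python3 -m jog '0 1 0 0 0 0 -0.9;0 1 0 0 0 0 -0.9;0 1 0 0 0 0 -0.9;0 1 0 0 0 0 -0.9' |head -2
python3 -m jog '0 1 0 0 0 0 -0.9;0 1 0 0 0 0 -0.9;0 1 0 0 0 0 -0.9;0 1 0 0 0 0 -0.9' |head -2
python3 -m jog '0 0.12 0 0 0 0 -0.9;0 0.12 0 0 0 0 -0.9;0 0.12 0 0 0 0 -0.9;0 0.12 0 0 0 0 -0.9' |head -2
python3 - <<'E'
from h import *
c,im=shot('wrist')
for t in('tall_bottle','short_bottle'):
  for d in pinpoint(t,'wrist'):
    P=w(c,d['xyz']); print(t,round(d['confidence'],2),P.round(1),np.round(px(c,P)))
for d in outline_of('tall_bottle','wrist')[:2]:
  ys,xs=np.nonzero(d['mask']); print(d['confidence'],xs.min(),xs.max(),ys.min(),ys.max())
for x in(500,505,510): print(x,[np.round(px(c,(x+a,277+b,z))) for a,b,z in((-28,0,0),(0,28,75),(0,-28,75),(14,0,118))])
E
```

```text
t: 31.3
ee_pos: [466.6, -144.9, 251.1]
t: 31.7
ee_pos: [466.7, 55.0, 251.4]
t: 32.1
ee_pos: [466.9, 254.8, 251.1]
t: 32.5
ee_pos: [467.7, 275.7, 252.1]
tall_bottle 0.96 [505.3 274.1   2. ] [256. 197.]
short_bottle 0.79 [508.5  84.1  -1.7] [ 98. 198.]
0.55 230 288 174 247
500 [array([258., 169.]), array([287., 211.]), array([230., 211.]), array([258., 241.])]
505 [array([258., 173.]), array([287., 215.]), array([230., 215.]), array([258., 246.])]
510 [array([258., 177.]), array([286., 220.]), array([230., 220.]), array([258., 251.])]
```

```bash
python3 -m jog '-0.19 0 0 0 0 0 -0.9;-0.19 0 0 0 0 0 -0.9;-0.19 0 0.2 0 0 0 -0.9;-0.19 0 0.4 0 0 0 -0.9;-0.19 0 0.6 0 0 0 -0.9;-0.19 0 0.7 0 0 0 -0.9;-0.19 0 0.7 0 0 0 -0.9'
python3 -m jog '0 0 0.13 0 0 0 -0.9;0 0 0.255 0 0 0 -0.9;0 0 0.255 0 0 0 -0.9;0 0 0.255 0 0 0 1;0 0 0.255 0 0 0 1;0 0 0.255 0 0 0 1;0 0 0.255 0 0 0 1;0 0 0.255 0 0 0 1'
```

```text
t: 33.4
ee_pos: [504.1, 275.5, 110.4]
orientation: [-0.002, -3.136, 0.004]
ft_force: [0.7, -0.0, 0.1]
width: 83.7
grasp_force: 0.0
t: 34.2
ee_pos: [506.9, 277.3, 63.5]
orientation: [0.0, 3.14, 0.001]
ft_force: [-0.6, -1.4, 7.5]
width: 55.0
grasp_force: 30.0
```

```bash
python3 -m jog '0 0 -0.05 0 0 0 1;0 0 -0.2 0 0 0 1;0 0 -0.4 0 0 0 1;0 0 -0.6 0 0 0 1;0.06 0 -0.8 0 0 0 1;0.12 0 -0.95 0 0 0 1;0.18 0 -1 0 0 0 1;0.18 0 -1 0 0 0 1' | sed -n '1,2p;5,6p'
python3 -m jog '0 -0.1 0 0 0 0 1;0 -0.25 0 0 0 0 1;0 -0.4 0 0 0 0 1;0 -0.6 0 0 0 0 1;0 -0.8 0 0 0 0 1;0 -1 0 0 0 0 1' | sed -n '1,2p;5,6p'
python3 -m jog '0 -0.2 0 0 0 0 1;0 -0.4 0 0 0 0 1;0 -0.6 0 0 0 0 1;0 -0.8 0 0 0 0 1;0 -1 0 0 0 0 1' | sed -n '1,2p;5,6p'
python3 -m jog '0 -0.2 0 0 0 0 1;0 -0.4 0 0 0 0 1;0 -0.55 0 0 0 0 1;-0.1 -0.636 0 0 0 0 1;-0.3 -0.636 0 0 0 0 1;-0.45 -0.636 0 0 0 0 1;-0.57 -0.636 0 0 0 0 1;-0.57 -0.636 0 0 0 0 1'
python3 -m jog '0 0 0 0 0 0 1;0 0 0 0 0 0 1'
python3 - <<'E'
from h import *
c,im=shot('wrist','w8.png')
for t in 'well_68','tall_bottle':
  for d in pinpoint(t,'wrist'):
    P=w(c,d['xyz']); print(t,round(d['confidence'],2),P.round(1),np.round(px(c,P)))
d=outline_of(t,'wrist')[0]; ys,xs=np.nonzero(d['mask']); print(d['confidence'],xs.min(),xs.max(),ys.min(),ys.max())
for x in(579,584,589): print(x,[np.round(px(c,(x+a,-250+b,z+200))) for a,b,z in((-28,0,0),(0,28,30),(0,-28,30))])
E
```

```text
t: 35.0
ee_pos: [469.3, 277.2, 263.5]
width: 55.1
grasp_force: 30.0
t: 35.6
ee_pos: [469.1, 75.5, 260.2]
width: 54.9
grasp_force: 30.0
t: 36.1
ee_pos: [469.0, -124.4, 260.2]
width: 55.0
grasp_force: 30.0
t: 36.9
ee_pos: [585.8, -250.0, 259.3]
orientation: [0.001, -3.14, -0.002]
ft_force: [0.1, -0.1, -2.0]
width: 55.3
grasp_force: 30.0
t: 37.1
ee_pos: [582.7, -249.9, 260.7]
orientation: [-0.001, -3.139, -0.002]
ft_force: [-0.3, -0.5, -2.1]
width: 55.4
grasp_force: 30.0
well_68 0.87 [ 584.6 -248.7    7.3] [257. 167.]
well_68 0.78 [ 475.2 -239.7    2.5] [266.  69.]
well_68 0.71 [ 572.5 -357.4    5.8] [165. 156.]
tall_bottle 0.66 [ 579.8 -250.4  200.6] [256. 213.]
0.62 190 326 172 368
579 [array([256., 168.]), array([307., 228.]), array([205., 228.])]
584 [array([256., 176.]), array([307., 237.]), array([205., 237.])]
589 [array([256., 184.]), array([307., 245.]), array([206., 245.])]
```

View pics/w8.png

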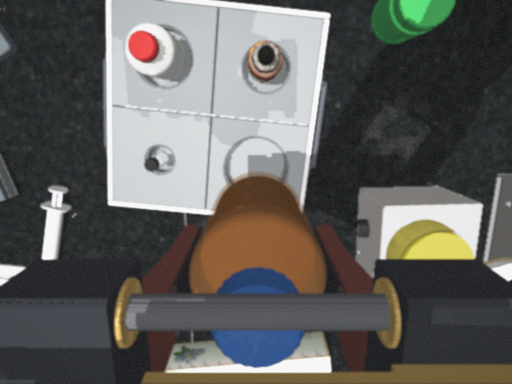

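Bottle (column 258) over the largest well (257,165). Lowering.

```bash
python3 -m jog '-0.005 0 0.2 0 0 0 1;-0.005 0 0.4 0 0 0 1;-0.005 0 0.6 0 0 0 1;-0.005 0 0.75 0 0 0 1;-0.005 0 0.82 0 0 0 1;-0.005 0 0.88 0 0 0 1;-0.005 0 0.92 0 0 0 1;-0.005 0 0.92 0 0 0 1' 
python3 -m jog '0 0 0.015 0 0 0 1;0 0 0.025 0 0 0 1;0 0 0.025 0 0 0 1'
```

```text
t: 38.1
ee_pos: [585.2, -250.2, 78.3]
orientation: [0.001, 3.141, -0.0]
ft_force: [-0.2, 0.0, -1.8]
width: 54.9
grasp_force: 30.0
t: 38.4
ee_pos: [586.2, -250.7, 76.4]
orientation: [0.001, 3.139, -0.002]
ft_force: [-5.2, 3.0, 13.2]
width: 55.4
grasp_force: 30.0
```

```bash
python3 -m jog '0 0 -0.008 0 0 0 1;0 0 -0.008 0 0 0 0;0 0 -0.008 0 0 0 -0.4;0 0 -0.008 0 0 0 -0.8;0 0 -0.008 0 0 0 -0.8;0 0 -0.008 0 0 0 -0.8' 
python3 -m jog '0 0 -0.25 0 0 0 -0.8;0 0 -0.5 0 0 0 -0.8;0 0 -0.75 0 0 0 -0.8;0 0 -1 0 0 0 -0.8;0 0 -1 0 0 0 -0.8' | sed -n '1,2p;5,6p'
python3 -m jog '0.5 0 0 0 0 0 -0.8;0.5 0.5 0 0 0 0 -0.8;0.6 0.8 0 0 0 0 -0.8;0.6 1 0 0 0 0 -0.8;0.6 1 0 0 0 0 -0.8;0.6 1 0 0 0 0 -0.8' | sed -n '1,2p'
python3 - <<'E'
from h import *
c,im=shot('top'); c2,im2=shot('side')
for n,cc in(('top',c),('side',c2)):
  for t in('tall_bottle','short_bottle','bead_jar','vial','plastic_bottle','dropper_bottle'):
   for d in pinpoint(t,n):
    P=w(cc,d['xyz']); print(n,t,round(d['confidence'],2),P.round(1),np.round(px(cc,P)))
a=cv2.resize(im[140:260,250:400],(500,400),interpolation=cv2.INTER_CUBIC); b=cv2.resize(im2[150:270,270:390],(300,400),interpolation=cv2.INTER_CUBIC)
b=cv2.resize(im2[150:270,270:360],(300,400),interpolation=cv2.INTER_CUBIC)
cv2.imwrite('pics/ab5.png',np.hstack([a,b])[:,:,::-1])
E
```

```text
t: 39.0
ee_pos: [585.0, -250.1, 74.7]
orientation: [-0.001, -3.141, -0.0]
ft_force: [0.1, 0.2, -0.5]
width: 78.6
grasp_force: 0.0
t: 39.5
ee_pos: [588.6, -251.7, 282.9]
width: 79.1
grasp_force: 0.0
t: 40.1
ee_pos: [463.0, -46.8, 274.1]
top tall_bottle 0.62 [ 588.4 -250.    14. ] [328. 169.]
top tall_bottle 0.35 [ 574.3 -348.6    6.5] [356. 170.]
top tall_bottle 0.26 [432.6 185.9   0. ] [210. 228.]
top short_bottle 0.7 [504.7  90.4   1.8] [235. 204.]
top bead_jar 0.73 [409.6 447.7   1.5] [134. 244.]
top bead_jar 0.71 [431.3 185.7  -3. ] [210. 229.]
top vial 0.48 [ 570.8 -355.7   15.9] [359. 170.]
top plastic_bottle 0.62 [ 467.9 -346.1   11.5] [361. 199.]
top dropper_bottle 0.68 [ 477.8 -235.2   13.3] [329. 200.]
side tall_bottle 0.8 [ 586.2 -248.3   14.7] [322. 215.]
side short_bottle 0.68 [508.8  90.   -1.6] [241. 193.]
side bead_jar 0.76 [433.2 182.1  -6.1] [210. 191.]
side bead_jar 0.63 [426.3 -99.1   3.8] [254. 216.]
side bead_jar 0.49 [414.2 446.3   1.5] [172. 171.]
side vial 0.63 [ 570.5 -359.    15.5] [345. 229.]
side plastic_bottle 0.54 [ 469.9 -349.9   12.5] [318. 239.]
side plastic_bottle 0.3 [ 476.4 -241.5   16. ] [295. 224.]
side dropper_bottle 0.57 [ 475.9 -241.9   17.5] [295. 223.]
```

View pics/ab5.png

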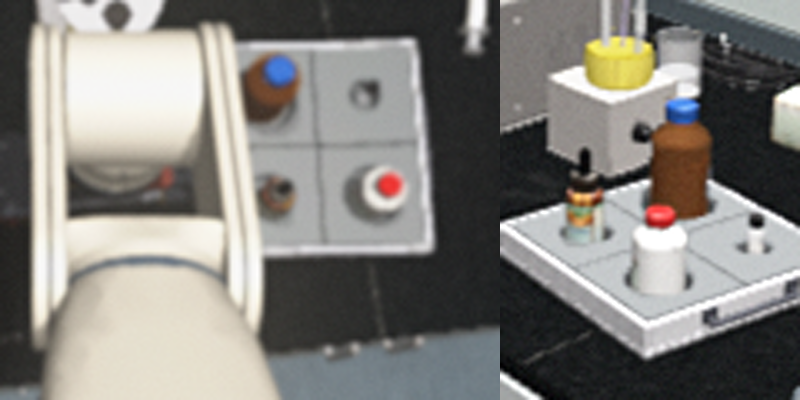

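All four stand upright and seated at their well depths, and the look-alikes have not moved. Handing in.

```bash
python3 -m jog '0 0 0 0 0 0 -0.8;0 0 0 0 0 0 -0.8;0 0 0 0 0 0 -0.8' | head -2; python3 -c "
from workcell import *
print(close_job())"
```

```text
t: 41.1
ee_pos: [465.2, -50.0, 274.9]
the job is handed in; nothing more can be done
None
```

The vial, dropper bottle, white bottle and tall amber bottle are standing upright, each fully down in its own well; the short amber bottle, the bead jar and the green and purple look-alikes were left where they stood, and the job was handed in at 41 s.

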